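# Tip a jar of offcuts out into a heap on the sorting tray

### The arm

A 6-joint arm with a two-finger parallel gripper is mounted at the origin on a cart in front of the work surface, level with it; the furniture and walls round the work are solid. World frame = base frame: x ahead of the robot, y to its left, z up, the work surface at z = 0. Lengths are in m, angles in rad, forces in N, time in s.
With the tool pointing down it reaches from about 0.225 to 0.725 m from the base axis. Payload 3.1 kg.
Tool frame: the origin (TCP) lies between the finger pads; the fingertips stand bot.tcp_to_tips ahead of it and the grasp point (between the pads) lies 2 mm behind it (bot.tcp_to_tips is the distance from the TCP to the fingertips, in m); z points along the fingers, y is the line along which they close (so a half turn about z gives the same grasp; the last joint's range is limited). The gripper opens to 85 mm and grips with 20 to 120 N. Pads are 22 mm wide; open, the fingers measure 114 mm over their backs; the gripper's body (76 mm by 85 mm) begins 54 mm behind the grasp point. The pads swing forward as they close: fully open they stand 13 mm farther back than shut.
Start: joints at [-1.334, 0.048, 0.099, 1.622, 0, 1.443], TCP at [0.187, -0.49, 0.248] pointing down, gripper open.
Joint ranges: [-2.91, 2.91], [-0.99, 1.94], [-1.21, 1.42], [-2.12, 2.29], [-1.49, 1.47], [-3.14, 3.14]. Speed limits (rad/s): [2.79, 2.79, 3.14, 3.14, 3.14, 3.14].

### API

Orientations are given as a unit quaternion [w, x, y, z].
In Python, from station import bot gives the robot as it stands. Calls block until the motion is done:
- bot.goto(position, orientation): joint-space move of the TCP to a pose.
- bot.movel(position, ori=None, v=0.15): straight line of the TCP; ori=None keeps the orientation; v is the mean speed in m/s.
- bot.movej(angles): joint-space move.
- bot.gripper_to(opening, f_grip=None): finger opening in m; f_grip is the grip in N (None keeps the last); returns when the fingers have stopped.
- bot.dwell(seconds).
- bot.solve_ik(position, orientation): joint angles nearest the present ones, or None.
- bot.read_camera(name): name is "scene" or "top" or "wrist"; returns a dict with "color" (480x640x3 uint8, red, green, blue), "depth" (480x640 float32, m along the optical axis (not along the pixel's ray), 0 where there is no reading), "mtx" (3x3 intrinsics, pixels), "camera_from_world" (4x4, takes a point from world to camera coordinates); the wrist camera has in their place "mount" (4x4, takes a point from camera to tool coordinates, whose origin is the TCP and whose axes are the flange's). Camera axes: x right, y up, looking along -z (the intrinsics and any distortion apply to the point x, -y, -z); pixel columns grow to the right and rows downward; lengths in m; the calibration is good to about 2 mm. A picture is of the moment at which its call begins: read the wrist's pose just before it.
A pose or a line that the arm cannot do raises bot.PlanningError and nothing moves.
- bot.close_job(): hands the job in; it is judged then, once.
Readings, each from a call of its own:
- bot.read_time_s(): time.
- bot.read_joint_pos(): joint angles.
- bot.read_dq(): joint speeds.
- bot.read_effort(): joint torques, N m.
- bot.read_position(): TCP position.
- bot.read_ee_rot(): TCP orientation.
- bot.read_wrist_force(): force on the tool from outside, world axes, zero at the start.
- bot.read_torque(): the same for the moment, N m.
- bot.read_grip_width(): finger opening in m.
- bot.read_grip_force(): force on a finger pad.
Only numpy, scipy, OpenCV 4.12 (cv2) and the standard library are available. Lean on these libraries where they do the work, as an engineer would, in place of code of your own. Each camera call takes 0.05 s, during which the arm holds its last target. There are 200 camera calls.

### The job

Take the jar with its three wooden offcuts from its cradle, turn it upside down and bring its mouth down onto the middle of the sorting tray without spilling any on the way, then lift it straight up so that the offcuts stay behind in a heap in the tray. Afterwards stand the empty jar upside down, on its mouth, on the bench outside the tray and let go. Do not disturb the glue bottle, sanding block and paint tin.

Things in the scene. Friction and masses are not known exactly. Their poses are not given: they have to be found in the camera images.
- jar: White plastic wide-mouthed jar, 110 mm long, 0.11 kg empty, lying level in the cradle with the offcuts in it, mouth roughly away from the robot. Origin: outer centre of its closed base; x axis runs base to mouth (down when the jar is upside down). Diameter 68 mm up to 104 mm from the base, then an in-turned lip; mouth opening 57 mm. Pinch it across the diameter about 35 mm from the base
- jar_mouth (a point): Centre of the jar's mouth in the plane of its rim, 110 mm from the base. The lip holds the pieces back while the jar is a little mouth-down; they slide out when it is nearly upside down. If it is pinched with the fingers slanting 45 degrees down towards the mouth, a half turn about the finger direction turns the lying jar upside down
- cradle: Fixed wooden cradle, base board 110 x 64 mm, two V saddles. Origin: centre of its underside, on the bench; z up, x along the lying jar towards its mouth. The jar's axis lies 80 mm above the bench, its base 53 mm behind the origin. Saddles: 42 mm behind and 32 mm ahead of the origin, 10 mm thick, 76 mm wide, up to 62 mm above the bench
- sorting_tray: Fixed square plywood tray, 170 x 170 mm, walls 6 mm thick, 16 mm high, floor 6 mm above the bench. Origin: centre of its underside, on the bench; x, y along its sides. Near by: a vice (x 0.33 to 0.47, y 0 to 0.12, 0.1 m high) and a drawer unit whose front, with a drawer ajar, runs from x 0.58, y 0.33 to x 0.71, y 0.07 m. Between x 0.38 and 0.55, y 0.22 and 0.45 m only tray, cradle and bystanders stand
- bar_1: Straight sawn MDF offcut, 66 x 21 x 16 mm, bare faces with taped edges, in the jar at the start. Origin: centre of one 66 x 21 mm face
- bar_2: Straight sawn MDF offcut, 66 x 21 x 16 mm, bare faces with taped edges, in the jar at the start. Origin: centre of one 66 x 21 mm face
- short_bar: Short straight MDF offcut, 37 x 19 x 16 mm, bare faces with taped edges, in the jar at the start. Origin: centre of one 37 x 19 mm face
- glue_bottle: Bystander: glue bottle, 56 mm in diameter, 178 mm high. Origin: centre of its underside
- sanding_block: Bystander: cork sanding block, 60 x 99 x 23 mm. Origin: centre of its underside
- paint_tin: Bystander: small paint tin, 77 mm in diameter, 77 mm high. Origin: centre of its underside
Things that resemble listed ones, but are neither listed nor needed, are in the scene too. What is shaped like the jar but yellow is not meant.

How it is judged:
On the way, in this order (a step that is already met when the one before it is completed fails the run):
1. the jar is upside down over the middle of the tray (its mouth within 45 mm of the tray's centre) with its mouth no more than 25 mm above the tray floor, and all three pieces are still inside it (angle between jar's own x axis and vertical above 2.8 rad and height (world z) of jar_mouth below 0.031 m and horizontal distance between jar_mouth and sorting_tray below 0.045 m and horizontal distance between each of bar_1, bar_2, short_bar and jar_mouth below 0.045 m), for 0.2 s.
2. the jar has been lifted straight up, still upside down and still over the middle of the tray (within 60 mm), its mouth more than 90 mm above the bench, and all three pieces are left down in the tray (angle between jar's own x axis and vertical above 2.6 rad and height (world z) of jar_mouth above 0.09 m and horizontal distance between jar_mouth and sorting_tray below 0.06 m and height (world z) of each of bar_1, bar_2, short_bar below 0.075 m and x of bar_1 in the frame of sorting_tray between -0.085 and 0.085 m and y of bar_1 in the frame of sorting_tray between -0.085 and 0.085 m and x of bar_2 in the frame of sorting_tray between -0.085 and 0.085 m and y of bar_2 in the frame of sorting_tray between -0.085 and 0.085 m and x of short_bar in the frame of sorting_tray between -0.085 and 0.085 m and y of short_bar in the frame of sorting_tray between -0.085 and 0.085 m), for 0.1 s.
At the end, for the whole second after the job is handed in: All three offcuts lie at rest in the tray (origins inside its outline, under 75 mm above the bench); the jar stands at rest upside down on the bench outside the tray (mouth over 110 mm from the tray centre, rim within 6 mm of bench height, axis within 0.14 rad of vertical) (x of bar_1 in the frame of sorting_tray between -0.085 and 0.085 m and y of bar_1 in the frame of sorting_tray between -0.085 and 0.085 m and x of bar_2 in the frame of sorting_tray between -0.085 and 0.085 m and y of bar_2 in the frame of sorting_tray between -0.085 and 0.085 m and x of short_bar in the frame of sorting_tray between -0.085 and 0.085 m and y of short_bar in the frame of sorting_tray between -0.085 and 0.085 m and height (world z) of each of bar_1, bar_2, short_bar below 0.075 m and linear speed of each of bar_1, bar_2, short_bar below 0.03 m/s and angle between jar's own x axis and vertical above 3 rad and horizontal distance between jar_mouth and sorting_tray above 0.11 m and height (world z) of jar_mouth between -0.006 and 0.006 m and linear speed of jar below 0.02 m/s); the robot touches nothing.
It fails at once if a bystander (glue bottle, sanding block or paint tin) is moved more than 30 mm (distance of any of glue_bottle, sanding_block, paint_tin from where it was at the start of the episode above 0.03 m).
It also fails if it takes over 48 s, if anything falls off the work surface, if the arm or the gripper's body presses on something with over 40 N, if the wrist force passes 120 N, or if a joint passes its speed limit or range.

## Working session

There is one attempt and no reset: what is moved stays moved. The work goes in short steps, each a Python script; the robot and the scene stay as the last script left them, time stands still between calls to the robot, and variables do not carry over. Pictures are saved under pics/ and viewed, at most 10 in all, crops included, and the job is handed in when it is done.

```bash
ls; mkdir -p pics; python3 - <<'E'
from station import bot
import cv2,numpy as np
for n in ["scene","top"]:
    c=bot.read_camera(n); np.savez(f'{n}.npz',**{k:v for k,v in c.items() if v is not None})
    cv2.imwrite(f'pics/{n}0.png',c['color'][:,:,::-1]); print(n,{k:(v if np.size(v)<20 else v.shape) for k,v in c.items()})
print(bot.tcp_to_tips,bot.read_time_s(),bot.read_position(),bot.read_ee_rot())
E
```

```text
pics
scene {'color': (480, 640, 3), 'depth': (480, 640), 'mtx': array([[602.00630224,   0.        , 315.71202915],
       [  0.        , 602.00630224, 238.55956328],
       [  0.        ,   0.        ,   1.        ]]), 'camera_from_world': array([[-0.55155324, -0.83395571,  0.01751865,  0.51305424],
       [ 0.63839942, -0.40851445,  0.65235123, -0.15361229],
       [-0.53687541,  0.37099033,  0.75771431, -1.21908386],
       [ 0.        ,  0.        ,  0.        ,  1.        ]])}
top {'color': (480, 640, 3), 'depth': (480, 640), 'mtx': array([[475.37644712,   0.        , 326.04635194],
       [  0.        , 475.37644712, 239.16835581],
       [  0.        ,   0.        ,   1.        ]]), 'camera_from_world': array([[-0.04533786, -0.99896817, -0.00265854,  0.39408806],
       [ 0.97791039, -0.04492543,  0.20413959, -0.37398474],
       [-0.20404839,  0.00665544,  0.97893818, -0.96025362],
       [ 0.        ,  0.        ,  0.        ,  1.        ]])}
0.017 0.1 [ 0.18715567 -0.48995243  0.247216  ] [-1.07866576e-03  9.83412671e-01  1.81379030e-01 -5.70766354e-05]
```

View pics/scene0.png

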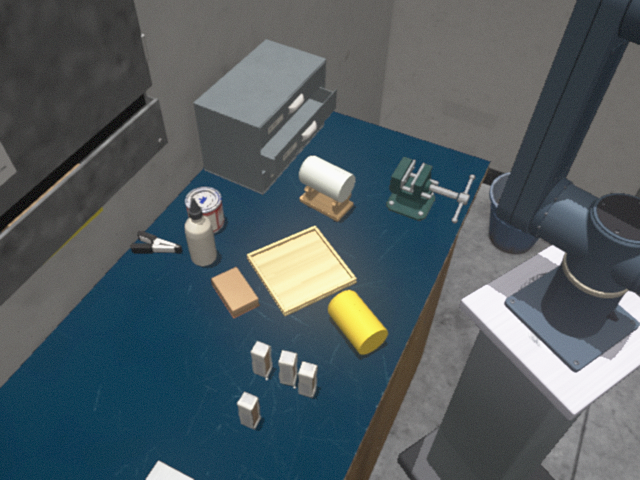

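View pics/top0.png

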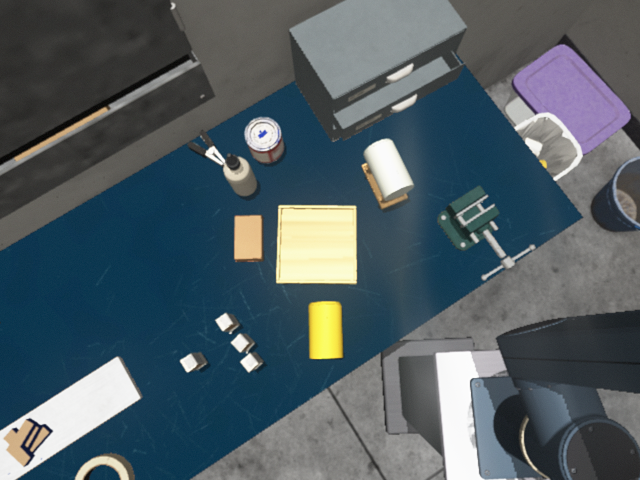

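The candidates for the jar are the white cylinder on the wooden cradle (top 388,170; scene 328,180) and the yellow cylinder (top 325,330; scene 357,322). The white one on the cradle fits the description. The tray is at top (317,244), the glue bottle at (240,175), the tin at (264,140) and the sanding block at (248,238).

```bash
cat > h.py <<'E'
import numpy as np,cv2
def cloud(c):
    d=c['depth'];K=c['mtx'];v,u=np.indices(d.shape)
    P=np.stack([(u-K[0,2])/K[0,0]*d,-(v-K[1,2])/K[1,1]*d,-d],-1)
    T=np.linalg.inv(c['camera_from_world']);W=P@T[:3,:3].T+T[:3,3];W[d==0]=np.nan
    return W
def ray(c,u,v,z):
    K=c['mtx'];T=np.linalg.inv(c['camera_from_world'])
    r=T[:3,:3]@np.array([(u-K[0,2])/K[0,0],-(v-K[1,2])/K[1,1],-1]);o=T[:3,3]
    return o+r*(z-o[2])/r[2]
E
python3 - <<'E'
from h import *
from scipy.optimize import least_squares
pts=[]
for n,(u0,u1,v0,v1) in dict(scene=(295,360,150,205),top=(355,420,132,200)).items():
    c=dict(np.load(n+'.npz'));W=cloud(c);h=cv2.cvtColor(c['color'],cv2.COLOR_RGB2HSV)
    m=np.zeros(h.shape[:2],bool);m[v0:v1,u0:u1]=1
    m&=(h[...,1]<50)&(h[...,2]>110)&(W[...,2]>.05)&(W[...,2]<.13)
    q=W[m];print(n,len(q),np.nanmedian(q,0),np.percentile(q,[1,99],axis=0)); 
    pts.append(q)
    def res(p,q=q):
        a=np.array([np.cos(p[0]),np.sin(p[0])]);e=(q[:,:2]-q[:,:2].mean(0))@[-a[1],a[0]]-p[1]
        return np.hypot(e,q[:,2]-p[2])-.034
    s=least_squares(res,[0,0,.08],loss='soft_l1',f_scale=.002)
    a=np.array([np.cos(s.x[0]),np.sin(s.x[0])]);n2=np.array([-a[1],a[0]])
    o=q[:,:2].mean(0)+n2*s.x[1]; ok=abs(res(s.x))<.004
    t=(q[ok,:2]-o)@a; print('yaw',s.x,'ok',ok.mean(),'ends',[o+a*k for k in np.percentile(t,[.5,99.5])],np.percentile(t,[0,.5,2,98,99.5,100]))
c=dict(np.load('top.npz'))
for n in ['top','scene']:
    c=dict(np.load(n+'.npz'));h=cv2.cvtColor(c['color'],cv2.COLOR_RGB2HSV);W=cloud(c)
    def blob(lo,hi,box,z,name):
        m=cv2.inRange(h,lo,hi);k=np.zeros_like(m);k[box[2]:box[3],box[0]:box[1]]=1;m*=k
        cs=max(cv2.findContours(m,0,2)[0],key=cv2.contourArea);r=cv2.minAreaRect(cs)
        B=np.array([ray(c,*p,z)[:2] for p in cv2.boxPoints(r)]);print(n,name,cv2.contourArea(cs),'centre',B.mean(0),B.round(3).tolist())
    if n=='top':
        blob((15,30,100),(40,255,255),(265,370,195,290),.016,'tray')
        blob((5,60,60),(25,255,255),(225,268,205,270),.023,'block')
    for name,z0,box in [('bottle',.12,(215,270,150,205)),('tin',.05,(235,290,110,170))] if n=='top' else [('bottle',.03,(180,220,195,270)),('tin',.03,(180,230,180,235))]:
        q=W[box[2]:box[3],box[0]:box[1]].reshape(-1,3);q=q[(q[:,2]>z0)];print(n,name,np.nanpercentile(q,[2,50,98],axis=0).round(3).tolist())
# obstacle heights near cradle
W=cloud(dict(np.load('top.npz')));q=W.reshape(-1,3);q=q[(q[:,0]>.2)&(q[:,0]<.8)&(q[:,1]>-.1)&(q[:,1]<.55)]
print('heightmap rows x .2.. cols y .5..-.05 (cm)')
for x in np.arange(.2,.76,.04): print(round(x,2),[int(100*np.nanmax(np.r_[0,q[(abs(q[:,0]-x)<.02)&(abs(q[:,1]-y)<.02),2]])) for y in np.arange(.52,-.1,-.04)])
c=dict(np.load('scene.npz'));t=dict(np.load('top.npz'))
a=cv2.resize(c['color'][140:230,280:370],(400,400));b=cv2.resize(t['color'][125:215,345:435],(400,400));cv2.imwrite('pics/crop.png',np.hstack([a,b])[:,:,::-1])
E
```

```text
scene 1564 [0.50666948 0.25427836 0.10275971] [[0.46325839 0.19834592 0.05734346]
 [0.57128634 0.28868388 0.11719348]]
yaw [ 0.35461127 -0.01504059  0.08038246] ok 0.8126598465473146 ends [array([0.47304162, 0.22194962]), array([0.5746944 , 0.25958789])] [-0.04686726 -0.04492099 -0.04381357  0.0614619   0.06347609  0.06527036]
top 1840 [0.51691912 0.24554744 0.10708258] [[0.46482175 0.20012189 0.06471894]
 [0.5771429  0.28614355 0.11532083]]
yaw [ 0.36009501 -0.00622892  0.07869308] ok 0.9201086956521739 ends [array([0.47364192, 0.22169832]), array([0.57562291, 0.26009532])] [-0.04992041 -0.04933763 -0.04841291  0.05729806  0.05963232  0.06030983]
top tray 6167.0 centre [0.38719013 0.39849801] [[0.478, 0.482], [0.47, 0.308], [0.297, 0.318], [0.305, 0.486]]
top block 1264.0 centre [0.40564753 0.54315031] [[0.457, 0.573], [0.455, 0.512], [0.354, 0.514], [0.357, 0.573]]
top bottle [[0.519, 0.539, 0.121], [0.527, 0.549, 0.149], [0.539, 0.564, 0.178]]
top tin [[0.526, 0.466, 0.055], [0.61, 0.505, 0.073], [0.652, 0.545, 0.148]]
scene bottle [[0.505, 0.478, 0.034], [0.525, 0.548, 0.076], [0
[... 298 characters left out ...]
 0, 0]
0.32 [0, 1, 1, 1, 2, 1, 0, 0, 0, 0, 0, 0, 7, 8, 8, 0]
0.36 [2, 1, 1, 1, 1, 1, 0, 0, 0, 0, 0, 6, 7, 8, 9, 0]
0.4 [2, 2, 1, 1, 1, 1, 0, 0, 0, 0, 9, 9, 9, 1, 0, 0]
0.44 [2, 1, 1, 1, 1, 1, 0, 0, 0, 0, 9, 9, 9, 0, 0, 0]
0.48 [0, 1, 1, 2, 2, 1, 9, 11, 11, 0, 0, 9, 9, 0, 0, 0]
0.52 [14, 0, 0, 0, 0, 0, 11, 11, 11, 0, 0, 0, 0, 0, 0, 0]
0.56 [11, 0, 0, 0, 0, 0, 11, 11, 9, 0, 0, 0, 0, 0, 0, 0]
0.6 [7, 7, 0, 0, 12, 14, 13, 10, 0, 0, 0, 0, 0, 0, 0, 0]
0.64 [7, 7, 0, 0, 20, 20, 20, 13, 13, 0, 0, 0, 0, 0, 0, 0]
0.68 [0, 0, 0, 20, 20, 20, 20, 20, 20, 13, 13, 0, 0, 0, 0, 0]
0.72 [35, 0, 0, 20, 20, 20, 20, 20, 20, 20, 20, 13, 0, 0, 0, 0]
0.76 [33, 31, 28, 20, 20, 20, 20, 20, 20, 20, 20, 20, 0, 0, 0, 0]
```

View pics/crop.png

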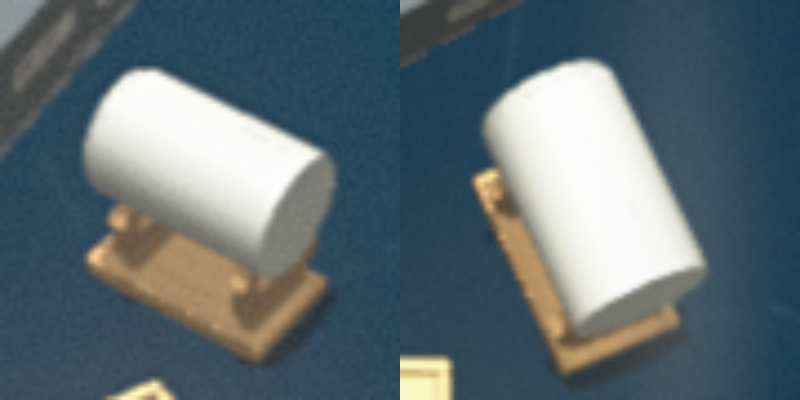

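The crop confirms the white jar on the wooden cradle. Its flat closed base faces the robot (scene crop lower right, about pixel 345,190 in the full image) and its mouth faces the drawer. Next I plan the poses and check IK.

```bash
cat > plan.py <<'E'
import numpy as np
from scipy.spatial.transform import Rotation as R
S=np.sqrt(.5)
BASE=np.array([.4725,.2215,.080]); YAW=.357
TRAY=np.array([.387,.3985])
def hd(f): return np.array([np.cos(f),np.sin(f),0])
def tool(f,roll=0,sgn=1):
    "45 deg slanting fingers, azimuth f, rolled about the fingers; roll 0 = jar level, pi = upside down"
    d=S*hd(f)-[0,0,S]; y=sgn*np.array([-np.sin(f),np.cos(f),0])
    r=R.from_matrix(np.c_[np.cross(y,d),y,d]); return R.from_rotvec(roll*d)*r,d
def jaraxis(f,roll): 
    _,d=tool(f); return R.from_rotvec(roll*d).apply(hd(f))
def q(r): return r.as_quat()[[3,0,1,2]]
G=35e-3
def pose_for_mouth(mouth,f,roll,sgn=1):
    r,d=tool(f,roll,sgn); return mouth-(.110-G)*jaraxis(f,roll)+.002*d, q(r)
def grasp(back=0,sgn=1):
    r,d=tool(YAW,0,sgn); return BASE+G*hd(YAW)+(.002-back)*d,q(r)
def mouth_low(xy,f,roll,clear,floor=.006):
    a=jaraxis(f,roll); return np.r_[xy,floor+clear+.034*np.hypot(a[0],a[1])]
E
python3 - <<'E'
from station import bot
from plan import *
for sgn in (1,-1):
    print('sgn',sgn)
    for b in (.12,0): 
        j=bot.solve_ik(*grasp(b,sgn)); print('g',b,None if j is None else np.round(j,2))
    for f in (.6,.8,1.0):
      for s in (1,-1):
        for th in np.array([0,60,120,180])*s:
            j=bot.solve_ik(*pose_for_mouth(mouth_low(TRAY,f,np.radians(th),.008),f,np.radians(th),sgn)); print(f,th,None if j is None else np.round(j,2))
    for s in (1,-1):
        j=bot.solve_ik(*pose_for_mouth(np.array([.35,.235,.003]),.6,np.pi*s,sgn)); print('place',None if j is None else np.round(j,2))
E
```

```text
sgn 1
g 0.12 None
g 0 [ 0.29 -0.57 -0.98  0.37  0.05 -0.05]
0.6 0 [ 0.76 -0.84 -1.18  0.46 -0.11  0.12]
0.6 60 [ 0.9  -0.67 -1.06  0.42 -0.21  1.26]
0.6 120 [ 0.87 -0.57 -0.95  0.42 -0.19  2.29]
0.6 180 [ 0.73 -0.57 -0.96  0.39 -0.09 -3.05]
0.6 0 [ 0.76 -0.84 -1.18  0.46 -0.11  0.12]
0.6 -60 [ 0.59 -0.85 -1.14  0.49  0.01 -1.05]
0.6 -120 [ 0.59 -0.7  -1.02  0.46  0.01 -2.1 ]
0.6 -180 [ 0.73 -0.57 -0.96  0.39 -0.09 -3.05]
0.8 0 [ 0.55 -0.91 -1.2   0.51  0.18 -0.18]
0.8 60 [ 0.73 -0.81 -1.13  0.47  0.05  1.  ]
0.8 120 [ 0.74 -0.67 -1.01  0.45  0.05  2.05]
0.8 180 [ 0.61 -0.59 -0.97  0.41  0.14  3.  ]
0.8 0 [ 0.55 -0.91 -1.2   0.51  0.18 -0.18]
0.8 -60 [ 0.41 -0.8  -1.12  0.5   0.27 -1.33]
0.8 -120 [ 0.46 -0.66 -1.    0.48  0.24 -2.34]
0.8 -180 [ 0.61 -0.59 -0.97  0.41  0.14  3.  ]
1.0 0 [ 0.36 -0.8  -1.15  0.55  0.44 -0.49]
1.0 60 [ 0.54 -0.83 -1.13  0.54  0.32  0.71]
1.0 120 [ 0.59 -0.69 -1.01  0.51  0.29  1.8 ]
1.0 180 [ 0.49 -0.55 -0.94  0.46  0.35  2.77]
1.0 0 [ 0.36 -0.8  -1.15  0.55  0.44 -0.49]
1.0 -60 [ 0.28 -0.64 -1.03  0.54  0.49 -1.6 ]
1.0 -120 [ 0.35 -0.55 -0.92  0.52  0.44
[... 554 characters left out ...]
[ 0.73 -0.81 -1.13  0.47  0.05 -2.15]
0.8 120 [ 0.74 -0.67 -1.01  0.45  0.05 -1.09]
0.8 180 [ 0.61 -0.59 -0.97  0.41  0.14 -0.14]
0.8 0 [ 0.55 -0.91 -1.2   0.51  0.18  2.96]
0.8 -60 [ 0.41 -0.8  -1.12  0.5   0.27  1.81]
0.8 -120 [ 0.46 -0.66 -1.    0.48  0.24  0.8 ]
0.8 -180 [ 0.61 -0.59 -0.97  0.41  0.14 -0.14]
1.0 0 [ 0.36 -0.8  -1.15  0.55  0.44  2.66]
1.0 60 [ 0.54 -0.83 -1.13  0.54  0.32 -2.43]
1.0 120 [ 0.59 -0.69 -1.01  0.51  0.29 -1.35]
1.0 180 [ 0.49 -0.55 -0.94  0.46  0.35 -0.38]
1.0 0 [ 0.36 -0.8  -1.15  0.55  0.44  2.66]
1.0 -60 [ 0.28 -0.64 -1.03  0.54  0.49  1.54]
1.0 -120 [ 0.35 -0.55 -0.92  0.52  0.44  0.55]
1.0 -180 [ 0.49 -0.55 -0.94  0.46  0.35 -0.38]
place None
place None
```

```bash
cat >> plan.py <<'E'
F=1.0; FP=.5; SG=-1; PLACE=np.array([.520,.402])
rd=np.radians
def pour(deg,up=0,clear=.008):
    m=mouth_low(TRAY,F,rd(deg),clear); m[2]+=up; return pose_for_mouth(m,F,rd(deg),SG)
def place(z): return pose_for_mouth(np.r_[PLACE,z],FP,-np.pi,SG)
def up(p,h): return p[0]+[0,0,h],p[1]
E
python3 - <<'E'
from station import bot
from plan import *
def t(n,p):
    j=bot.solve_ik(*p); print(n,np.round(p[0],3),None if j is None else np.round(j,2))
g=grasp(0,SG)
for h in (0,.05,.1,.14): t(('g',h),up(g,h))
for a in (-30,-60,-90,-120,-150,-180):
    t(a,pour(a)); m=mouth_low(TRAY,F,rd(a),.008); print('   base',np.round(m-.11*jaraxis(F,rd(a)),3))
t('pre',pour(-30,.1)); t('lift',pour(-180,.12));t('lift',pour(-180,.16))
for z in (.0,.06,.12,.16): t(('pl',z),place(z))
E
```

```text
('g', 0) [0.507 0.234 0.079] [ 0.29 -0.57 -0.98  0.37  0.05  3.09]
('g', 0.05) [0.507 0.234 0.129] [ 0.29 -0.63 -0.91  0.51  0.05  3.09]
('g', 0.1) [0.507 0.234 0.179] [ 0.29 -0.67 -0.83  0.62  0.05  3.09]
('g', 0.14) [0.507 0.234 0.219] [ 0.29 -0.68 -0.76  0.71  0.05  3.09]
-30 [0.372 0.326 0.052] [ 0.3  -0.72 -1.09  0.54  0.47  2.08]
   base [0.364 0.291 0.055]
-60 [0.396 0.328 0.064] [ 0.28 -0.64 -1.03  0.54  0.49  1.54]
   base [0.399 0.293 0.074]
-90 [0.412 0.339 0.08 ] [ 0.3  -0.58 -0.96  0.53  0.47  1.03]
   base [0.423 0.31  0.098]
-120 [0.416 0.359 0.091] [ 0.35 -0.55 -0.92  0.52  0.44  0.55]
   base [0.429 0.339 0.119]
-150 [0.407 0.381 0.095] [ 0.42 -0.54 -0.92  0.5   0.4   0.09]
   base [0.416 0.371 0.129]
-180 [0.388 0.4   0.088] [ 0.49 -0.55 -0.94  0.46  0.35 -0.38]
   base [0.387 0.398 0.124]
pre [0.372 0.326 0.152] [ 0.3  -0.81 -0.93  0.8   0.47  2.08]
lift [0.388 0.4   0.208] [ 0.49 -0.64 -0.75  0.75  0.35 -0.38]
lift [0.388 0.4   0.248] [ 0.49 -0.64 -0.67  0.83  0.35 -0.38]
('pl', 0.0) [0.521 0.403 0.074] [ 0.58 -0.2  -0.74  0.25 -0.06  0.06]
('pl', 0.06) [0.521 0.403 0.134] [ 0.58 -0.28 -0.68  0.39 -0.06  0.06]
('pl', 0.12) [0.521 0.403 0.194] [ 0.58 -0.33 -0.59  0.53 -0.06  0.06]
('pl', 0.16) [0.521 0.403 0.234] [ 0.58 -0.35 -0.52  0.62 -0.06  0.06]
```

```bash
python3 - <<'E'
from station import bot
from plan import *
import cv2
g=grasp(0,SG)
bot.gripper_to(.085,60)
bot.goto(*up(g,.14)); print(bot.read_time_s(),np.round(bot.read_joint_pos(),2))
bot.movel(up(g,.05)[0]); f0=bot.read_wrist_force(); bot.movel(g[0],v=.08)
print(bot.read_wrist_force()-f0,bot.read_position()-g[0],bot.read_time_s())
c=bot.read_camera('scene'); d=bot.read_camera('top')
a=cv2.resize(c['color'][110:230,260:380],(400,400));b=cv2.resize(d['color'][95:235,325:465],(400,400));cv2.imwrite('pics/g1.png',np.hstack([a,b])[:,:,::-1])
E
```

```text
3.1083 [ 0.28 -0.68 -0.75  0.71  0.05  3.09]
[0.41273536 0.09311666 0.11981362] [0.00056798 0.00020872 0.00099285] 4.6333
```

View pics/g1.png

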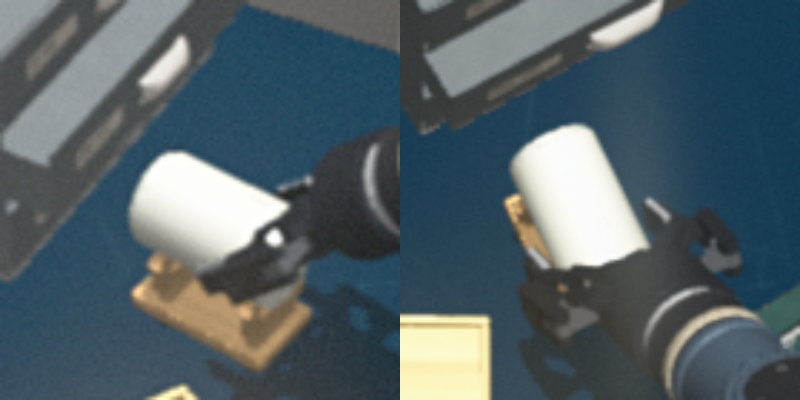

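The fingers straddle the jar symmetrically at its base end (scene about 335,185) and touch nothing. I'll grip, lift and carry it to above the tray.

```bash
python3 - <<'E'
from station import bot
from plan import *
import cv2
g=grasp(0,SG)
bot.gripper_to(.060,60); print(bot.read_grip_width(),bot.read_grip_force(),bot.read_wrist_force())
bot.movel(up(g,.12)[0],v=.08); print(bot.read_grip_width(),bot.read_wrist_force(),bot.read_time_s())
p=pour(-40,.12); j=bot.solve_ik(*p); print(np.round(j,2))
bot.goto(*p); print(bot.read_time_s(),bot.read_position()-p[0])
c=bot.read_camera('scene'); d=bot.read_camera('top')
np.savez('s2.npz',**c);np.savez('t2.npz',**d)
a=cv2.resize(c['color'][150:330,200:380],(400,400));b=cv2.resize(d['color'][130:310,235:415],(400,400));cv2.imwrite('pics/g2.png',np.hstack([a,b])[:,:,::-1])
E
```

```text
0.06553554266216494 65.34525544095231 [-2.69638492 -0.43394171  3.32832018]
0.06548744832815218 [-0.34144122 -0.43560826 -2.60708064] 6.6917
[ 0.29 -0.79 -0.87  0.84  0.48  1.89]
7.7917 [ 2.90670543e-04 -1.40225014e-04  2.76863647e-06]
```

View pics/g2.png

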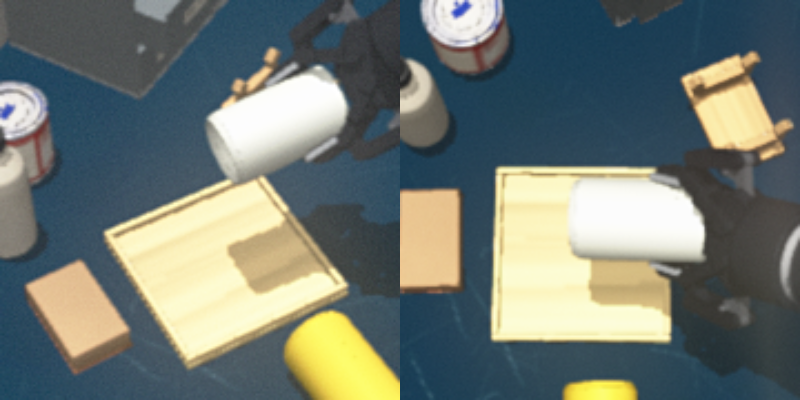

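The jar is held firmly above the tray with its mouth at about (312,228) in the top image. I'll check the hold against the predicted cylinder, then lower and invert close to the floor.

```bash
python3 - <<'E'
from station import bot
from plan import *
from h import cloud
import cv2
a=jaraxis(F,rd(-40)); m=mouth_low(TRAY,F,rd(-40),.008)+[0,0,.12]
for n in 's2','t2':
    c=dict(np.load(n+'.npz'));W=cloud(c).reshape(-1,3);h=cv2.cvtColor(c['color'],cv2.COLOR_RGB2HSV).reshape(-1,3)
    v=W-m;t=v@a;e=v-t[:,None]*a;r=np.linalg.norm(e,axis=1)
    k=(r<.05)&(t>-.13)&(t<.03)&(h[:,1]<45)&(h[:,2]>150)
    for lo,hi in ((-.075,-.04),(-.04,.0)):
        kk=k&(t>lo)&(t<hi); print(n,kk.sum(),'r',np.median(r[kk]),'tmax',np.percentile(t[k],[2,98,99.5]))
p=pour(-60,.03,.02); bot.movel(*pour(-60,.08,.02),v=.06); bot.movel(pour(-60,0,.02)[0],v=.08)
f0=bot.read_wrist_force()
for ang,cl in ((-90,.012),(-120,.008),(-150,.008),(-180,.008)):
    p=pour(ang,0,cl); bot.movel(*p,v=.05); print(ang,bot.read_time_s(),np.round(bot.read_wrist_force()-f0,1),np.round(bot.read_position()-p[0],4))
bot.dwell(.5)
c=bot.read_camera('scene'); d=bot.read_camera('top')
a=cv2.resize(c['color'][180:330,220:370],(400,400));b=cv2.resize(d['color'][160:310,245:395],(400,400));cv2.imwrite('pics/g3.png',np.hstack([a,b])[:,:,::-1])
E
```

```text
s2 601 r 0.03308871704615884 tmax [-0.10384775  0.00082732  0.00196723]
s2 781 r 0.03278990101578493 tmax [-0.10384775  0.00082732  0.00196723]
t2 713 r 0.032276860296803524 tmax [-0.10187397 -0.00096     0.00108481]
t2 778 r 0.032205377068815315 tmax [-0.10187397 -0.00096     0.00108481]
-90 10.275 [-0.6 -1.1  1.1] [0.0002 0.0001 0.0005]
-120 10.95 [-0.7 -0.6  1. ] [-0.0002 -0.0002 -0.0003]
-150 11.625 [-1.1 -0.8  0.6] [ 0.     -0.0002 -0.0001]
-180 12.3333 [-0.1  0.1  0.9] [ 0.0002 -0.0002 -0.    ]
```

View pics/g3.png

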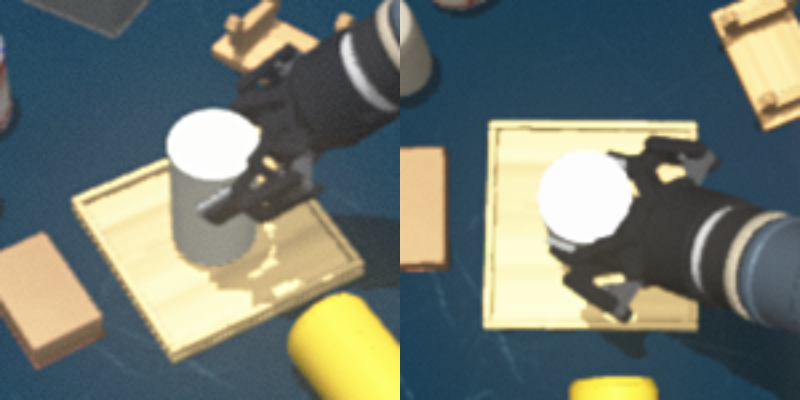

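The jar is upside down over the middle of the tray (top about 316,234) and no pieces show outside it. I'll lift straight up.

```bash
python3 - <<'E'
from station import bot
from plan import *
import cv2
bot.movel(pour(-180,.125)[0],v=.06); bot.dwell(.4)
print(bot.read_time_s(),bot.read_wrist_force())
c=bot.read_camera('scene'); d=bot.read_camera('top')
a=cv2.resize(c['color'][150:330,200:380],(400,400));b=cv2.resize(d['color'][130:310,225:405],(400,400));cv2.imwrite('pics/g4.png',np.hstack([a,b])[:,:,::-1])
E
```

```text
15.5667 [ 0.01787611  0.1038468  -1.72398552]
```

View pics/g4.png

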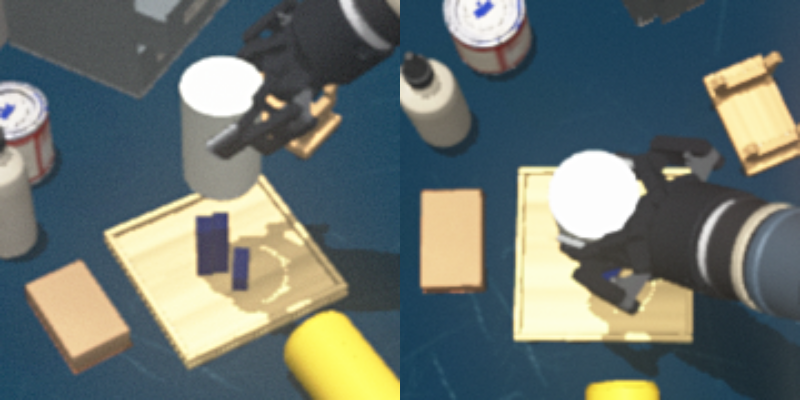

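The three dark blue offcuts, two long and one short, stand in the tray (scene about 297,260), clear of the jar. I'll place the jar between the tray and the drawer unit.

```bash
python3 - <<'E'
from station import bot
from plan import *
import cv2
bot.goto(*place(.14)); bot.movel(place(.02)[0],v=.08); f0=bot.read_wrist_force()
for z in np.arange(.006,-.0071,-.0015):
    bot.movel(place(z)[0],v=.02); df=bot.read_wrist_force()-f0
    if df[2]>3: break
print(z,df,bot.read_time_s())
np.savez('s5.npz',**bot.read_camera('scene'))
c=bot.read_camera('scene'); d=bot.read_camera('top')
a=cv2.resize(c['color'][130:290,180:340],(400,400));b=cv2.resize(d['color'][100:260,245:405],(400,400));cv2.imwrite('pics/g5.png',np.hstack([a,b])[:,:,::-1])
E
```

```text
1.734723475976807e-18 [-2.98046351 -1.27360057  5.99317032] 19.7583
```

View pics/g5.png

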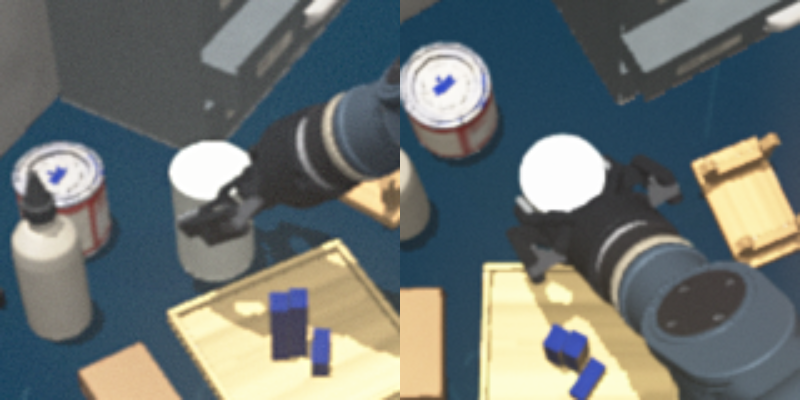

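The jar stands on the bench on its mouth (top about 310,168), clear of the tray, tin and bottle. I'll release it and back off.

```bash
python3 - <<'E'
from station import bot
from plan import *
import cv2
bot.gripper_to(.085); p=bot.read_position()
bot.movel(p+[0,0,.10],v=.06); bot.movel(p+[-.05,-.03,.16],v=.1); bot.dwell(.3)
print(bot.read_time_s(),bot.read_wrist_force())
c=bot.read_camera('scene'); d=bot.read_camera('top')
a=cv2.resize(c['color'][130:290,180:340],(400,400));b=cv2.resize(d['color'][110:290,225:405],(400,400));cv2.imwrite('pics/g6.png',np.hstack([a,b])[:,:,::-1])
E
```

```text
23.3333 [-0.30061684 -0.03835314  0.52044553]
```

View pics/g6.png

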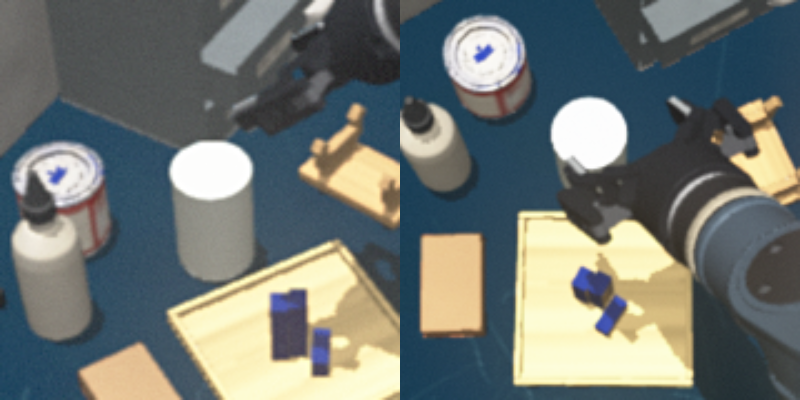

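The jar stands upright on its mouth (scene about 266,218) and the gripper is clear of it. The offcuts are in the tray and the bystanders have not moved, so I'm handing in.

```bash
python3 -c "
from station import bot
print(bot.close_job())"
```

```text
the job is handed in; nothing more can be done
None
```

The job is handed in at about 23 s of the 48 s allowed: the last pictures show all three offcuts in the tray, the empty jar standing on its mouth on the bench beside it, and the bystanders where they were; the hand-in call gave no verdict.

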